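# Lock the mould slide with the sprung key

## Task

Take the sprung locking key out of its stand and let its pin down into the open pocket at one end of the slot in the mould plate. Drag the key gently along the slot, with the pin pressing on the slot's bottom, until the pin drops into the hidden cross groove; stop there without forcing it, let the key down until its collar sits on the plate, and leave it standing there locked, with the other loose things left where they are.

Things in the scene. Friction and masses are not known exactly. Their poses are not given: they have to be found in the camera images.
- mould: fixed steel mould plate, 130 (x) by 300 (y) by 60 mm high, origin at the centre of its underside; its top is flat. A blind slot runs in the top along its y axis at x = 0, from y = -80 to +80 mm: a pocket 28 mm wide from y = -80 to -52, then a funnel that narrows to 16 mm at y = -38, then 16 mm wide to its end. The slot's bottom is flat, 17 mm below the plate's top
- pocket (a point): point on the slot's bottom in the middle of the open pocket, at y = -66 mm in the plate's frame; axes as the plate's, so the slot leads away from here along +y
- slot_end (a point): point on the plate's top at the far, closed end of the slot, y = +80 mm. Between pocket and this end the slot's bottom has one cross groove, 15 mm long along the slot and 17 mm deeper, its centre anywhere from y = 0 to +55 mm in the plate's frame. It is not measured: two soft black wiper lips hide it, which give way without noticeable force
- key_grip (a point): centre of the key's round upright steel handle, 26 mm in diameter and 56 mm high, at half its height; z runs up along the key. 30 mm below this point is the top of the collar (40 mm in diameter, 8 mm thick), 38 mm below it the collar's underside. The key weighs 0.18 to 0.28 kg and starts upright in its stand, collar resting on top
- pin: sprung steel pin of the key, 10 mm in diameter, on its axis; origin at its lower end. Fully out, this end is 26 mm below the collar's underside. It can be pushed 12 mm into the key, with 1 N at first and 4 N at 12 mm. On the slot's bottom with the collar on the plate it is 9 mm in; in the groove it comes fully out without reaching the bottom. More than 20 N on it spoils it
- stand: grey steel block fixed on the bench, 75 by 75 by 45 mm high, origin at the centre of its underside, with an upright hole 16 mm wide through its centre that holds the key's pin
- bush: loose brass guide bush, a ring 48 mm in diameter and 35 mm high, origin at the centre of its underside; to be left alone
- eyebolt: loose dark steel lifting eye, about 60 mm high and 50 mm wide, origin at the centre of its underside; to be left alone
- spray: loose blue spray can, 64 mm in diameter and 190 mm high, origin at the centre of its underside; to be left alone
Things that resemble listed ones, but are neither listed nor needed, are in the scene too. What is meant by the part that bears key_grip is not orange or red, and is the smaller of those in its own colour.

How it is judged (in metres and radians):
On the way, in this order (a step that is already met when the one before it is completed fails the run):
1. the pin stands on the slot's bottom in the open pocket (y of pin in the frame of mould between -0.082 and -0.048 m and x of pin in the frame of mould between -0.014 and 0.014 m and z of pin in the frame of mould below 0.045 m and contact force between pin and anything else above 0.4 N), for 0.1 s.
2. the pin is being dragged along the slot, pressing on its bottom, before the groove (y of pin in the frame of mould between -0.036 and -0.006 m and z of pin in the frame of mould below 0.045 m and contact force between pin and anything else above 0.4 N), for 0.1 s.
3. the pin has dropped into the groove (z of pin in the frame of mould below 0.0395 m), for 0.2 s.
At the end, for the whole second after the job is handed in: the key stands upright (within 0.08 rad) and at rest, its collar down on the plate within 2.5 mm, its pin out in the groove with its end at least 6.5 mm below the slot's bottom (z of pin in the frame of mould below 0.0365 m and z of key_grip in the frame of mould below 0.1005 m and angle between key_grip's own z axis and vertical below 0.08 rad and linear speed of pin below 0.02 m/s); the robot touches nothing.
It fails at once if the pin is forced: more than 20 N on it (contact force between pin and anything else above 20 N).
It fails at once if a bystander is moved more than 15 mm (distance of any of bush, eyebolt, spray from where it was at the start of the episode above 0.015 m).
It also fails if it takes over 50 s, if anything falls off the work surface, if the arm or the gripper's body presses on something with over 40 N, if the wrist force passes 120 N, or if a joint passes its speed limit or range.

## Robot

A 7-joint arm with a two-finger parallel gripper is mounted at the origin on the work surface. World frame = base frame: x ahead of the robot, y to its left, z up, the work surface at z = 0. Lengths are in mm, angles in rad, forces in N, time in s.
With the tool pointing down it reaches from about 400 to 875 mm from the base axis. Payload 4.4 kg.
Tool frame: the origin (TCP) lies midway between the tips of the shut fingers; the grasp point (between the pads) lies 19 mm behind it; x points along the fingers, z is the direction in which the jaws open and shut, and the axes are right-handed (so a half turn about x gives the same grasp; the last joint's range is limited). The gripper opens to 85 mm and grips with 20 to 120 N. Pads are 22 mm wide; open, the fingers measure 114 mm over their backs; the gripper's body (76 mm by 85 mm) begins 54 mm behind the grasp point. The pads swing forward as they close: fully open they stand 13 mm farther back than shut.
Start: joints at [1.072, 0.628, 0.038, 1.517, -0.027, 0.996, -0.02], TCP at [272.647, -590.069, 231.313] pointing down, gripper open.
Joint ranges: [-3.06, 3.06], [-0.37, 2.12], [-1.25, 1.32], [0.18, 2.47], [-1.1, 4.24], [0.23, 1.98], [-2.94, 2.94]. Speed limits (rad/s): [2.57, 2.57, 3.14, 3.14, 3.14, 3.14, 3.14].

## Interface

Orientations are given as a rotation vector (axis times angle).
In Python, from cell import bot gives the robot as it stands.
- The arm moves only by the tool arm_command, never from a script. Its argument "steps" is a list of rows, each a list of 4 numbers: the shift along the tool's x, y, z as a fraction of full scale, then the turn about the tool's x as a fraction of full scale. In form: [[x, y, z, spin], ...]. A call has 1 to 10 rows; each row shifts and turns the commanded pose from where the row before left it, along the tool's axes as they then stand; what a row does not reach is not made up. Full scale, the value 1, is 0.025 m for a shift and 6 degrees for a turn. A row lasts 1/12 s, in which the tool goes at most 41.7 mm and 7.16 degrees, less where a joint would pass 70% of its speed; a pose out of reach is approached as far as the arm can. A call with a number of a shift or a turn outside -1 to 1 is refused whole. A call with a gripper value outside its range is refused whole. "claw" is the closure, from -1 (fully open) to 1 (shut), set as the call begins (left out, the last holds). The fingers move at their own pace and stop on an object; "newtons" is the grip in N (left out, the last holds). Time passes only in rows, so rows that do not move let the fingers close. It gives the time, the measured TCP pose, the force and the opening at its end, in the units of the state.
- bot.state(): the state, without advancing time (a new reading comes with each control period).
- bot.camera(name): name is "side" or "top" or "wrist"; returns a dict with "img" (420x560x3 uint8, red, green, blue), "fovy" (degrees; the focal length in pixels is half the picture's height over the tangent of half this angle, whatever the lens; pixels are square), "cx", "cy" (the principal point, pixels), "R" (3x3) and "t" (3): a world point X has camera coordinates R X + t. Camera axes: x right, y down, z forward; pixel columns grow to the right and rows downward; lengths in mm; the calibration is good to about 2 mm. A picture is of the moment at which its call begins. There is no depth.
- bot.job_done(): hands the job in, once; it reports no verdict.
The state is a dict: "clock": time; "joint_positions": joint angles; "dq": joint speeds; "tau": joint torques, N m; "tool_pos": TCP position; "orientation": TCP orientation; "force": force on the tool from outside, world axes, zero at the start; "wrist_torque": the same for the moment, N m; "finger_gap": opening from 0.0 (shut) to 1.0 (fully open).
Only numpy, scipy, OpenCV 4.12 (cv2) and the standard library are available. Lean on these libraries where they do the work, as an engineer would, in place of code of your own. Each camera call takes 0.05 s, during which the arm holds its last target. There are 200 camera calls.

## Working session

There is one attempt and no reset: what is moved stays moved. The work goes in short steps, Python scripts to look and compute and a tool call to move; the robot and the scene stay as the last step left them, time stands still between calls to the robot, and variables do not carry over. Pictures are saved under pics/ and viewed, about 8 in all and at most 12, crops included, and the job is handed in when it is done.

Besides the shell and the picture viewer there is one more tool, called after ">>>" in YAML: its name, and indented under it one key for each argument. arm_command: Moves the arm, as the interface text tells. Shift numbers are shares of 0.025 m and turn numbers shares of 6 degrees, none past 1 either way. Its arguments: {"type":"object","properties":{"steps":{"type":"array"},"claw":{"type":"number"},"newtons":{"type":"number"}},"required":["steps"]}

```bash
mkdir -p pics; cat > h.py <<'E'
from cell import bot
import cv2, numpy as np, pickle
def snap(name,fn):
    c=bot.camera(name); cv2.imwrite(f'pics/{fn}.png',cv2.cvtColor(c['img'],cv2.COLOR_RGB2BGR)); pickle.dump(c,open(f'pics/{fn}.pkl','wb')); return c
def ray(c,u,v):
    f=210/np.tan(np.radians(c['fovy'])/2); R=np.array(c['R']); t=np.array(c['t'])
    return -R.T@t, R.T@np.array([(u-c['cx'])/f,(v-c['cy'])/f,1])
def onz(c,u,v,z):
    o,d=ray(c,u,v); return o+d*(z-o[2])/d[2]
def proj(c,X):
    f=210/np.tan(np.radians(c['fovy'])/2); p=np.array(c['R'])@np.array(X)+np.array(c['t']); return c['cx']+f*p[0]/p[2], c['cy']+f*p[1]/p[2]
def load(fn): return pickle.load(open(f'pics/{fn}.pkl','rb'))
E
python3 - <<'E'
from h import *
a=snap('top','top0');b=snap('side','side0')
for c in(a,b): print(c['fovy'],c['cx'],c['cy'],ray(c,c['cx'],c['cy']))
s=bot.state();print(s)
E
```

```text
45.98071578297263 286.62576585886904 208.19500200505738 (array([ 358.732748  ,   44.24528221, 1222.09319943]), array([ 0.20588405,  0.01641432, -0.97843872]))
55.038059310890695 277.56885643956485 210.29436580850017 (array([ 512.71593507, -704.02569352,  714.45409806]), array([ 0.06526635,  0.75241164, -0.65545178]))
{'clock': 0.1, 'joint_positions': array([ 1.07218044,  0.6292552 ,  0.03844158,  1.51823935, -0.02699845,
        0.99634798, -0.02000531]), 'dq': array([-6.12698627e-04, -3.58343218e-03,  1.08548488e-05, -3.70982938e-03,
       -6.81538539e-04, -2.36139988e-04,  8.11969076e-04]), 'tau': array([ 2.82987196e-03, -5.64531577e+01,  1.23019908e+00, -1.93973958e+01,
        1.11668132e-02,  5.44997849e-03,  2.98060695e-05]), 'tool_pos': array([ 272.42256912, -589.53915025,  230.48916384]), 'orientation': array([ 0.88570063,  1.38491586, -0.88419115]), 'force': array([0.19443615, 0.25682494, 0.08433277]), 'wrist_torque': array([ 0.05318446, -0.02155342,  0.03094416]), 'finger_gap': 0.9998424950144285}
```

View pics/top0.png

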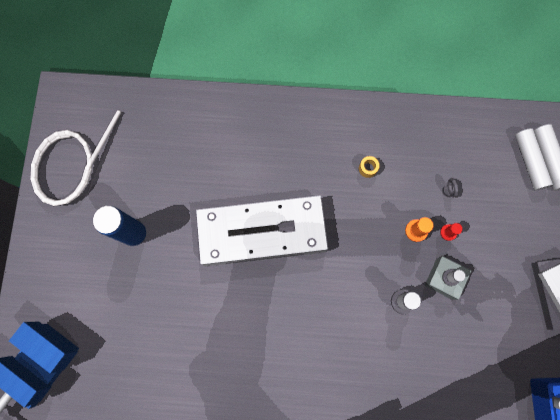

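View pics/side0.png

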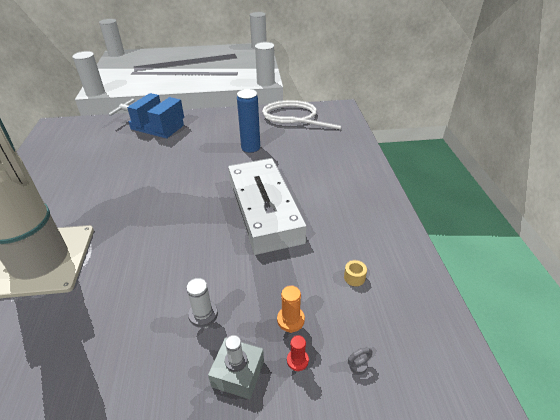

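Top view: key in the grey stand near (459,275), larger silver look-alike at (411,300), orange and red decoys at (419,228) and (452,231). The mould's pocket end is near (287,227) and its slot end near (229,233). The side view shows the key at (234,345). I'll enlarge both.

```bash
python3 - <<'E'
from h import *
def crop(fn,x,y,w,h,k): return cv2.resize(cv2.imread(f'pics/{fn}.png')[y:y+h,x:x+w],None,fx=k,fy=k,interpolation=cv2.INTER_CUBIC)
# 4 tiles 400x300
t=[crop('top0',190,180,150,100,2.66),crop('top0',390,205,100,110,2.7),crop('side0',220,150,100,110,2.7),crop('side0',180,270,140,130,2.3)]
out=np.zeros((600,800,3),np.uint8)
for i,a in enumerate(t):
    r,c=divmod(i,2); a=a[:300,:400]; out[r*300:r*300+a.shape[0],c*400:c*400+a.shape[1]]=a
cv2.imwrite('pics/crop0.png',out)
E
```

```text
(no output)
```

View pics/crop0.png

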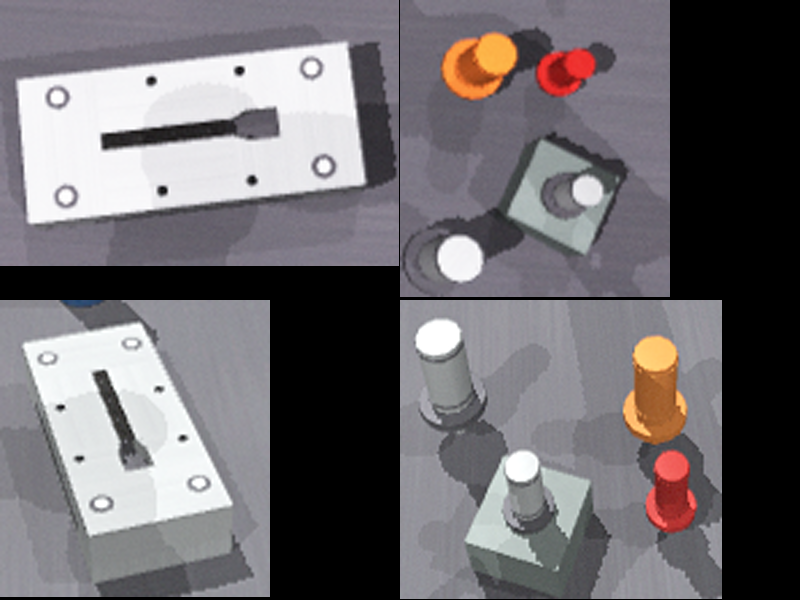

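Tiles: mould corners and slot ends (pocket end (278,123), closed end (102,142)), key top disc at (588,188) in top view and (522,467) in side view.

```bash
python3 - <<'E'
from h import *
from scipy.spatial.transform import Rotation as Ro
a=load('top0');b=load('side0')
A=lambda x,y:(190+x/2.66,180+y/2.66)
C=np.array([onz(a,*A(*p),60) for p in [(17,80),(348,42),(366,184),(29,223)]])
print('corners',C.round(1).tolist(),[np.linalg.norm(C[i]-C[i-1]).round(1) for i in range(4)],'centre',C.mean(0))
s=onz(a,*A(102,142),60);p=onz(a,*A(278,123),60)
print('slot top',p,s,np.linalg.norm(s-p),(s+p)/2, np.degrees(np.arctan2(*(s-p)[[1,0]])))
for e in (C[0]-C[1],C[3]-C[2]): print(np.degrees(np.arctan2(e[1],e[0])))
B=lambda x,y:(220+x/2.7,150+(y-300)/2.7)
s=onz(b,*B(100,373),60);p=onz(b,*B(137,465),60);print('slot side',p,s,(s+p)/2,np.degrees(np.arctan2(*(s-p)[[1,0]])))
k1=onz(a,390+188/2.7,205+188/2.7,111);k2=onz(b,180+122/2.3,270+167/2.3,111);print('key',k1,k2)
print([onz(a,390+(x-400)/2.7,205+y/2.7,45) .round(0) for x,y in [(541,138),(622,170),(587,254),(505,214)]])
print('decoy',onz(a,390+60/2.7,205+258/2.7,120), 'orange',onz(a,419,228,100),'red',onz(a,452,231,80))
st=bot.state();print(Ro.from_rotvec(st['orientation']).as_matrix().round(3))
E
```

```text
corners [[584.2, 279.4, 60.0], [639.3, -16.5, 60.0], [511.2, -39.3, 60.0], [456.8, 255.3, 60.0]] [np.float64(129.7), np.float64(301.0), np.float64(130.1), np.float64(299.6)] centre [547.86472941 119.73480483  60.        ]
slot top [560.69938185  42.04815549  60.        ] [533.01823562 197.71842941  60.        ] 158.11223874237595 [546.85880874 119.88329245  60.        ] 100.0828923917544
100.54452655539114
100.46227912688147
slot side [560.80652753  46.17496445  60.        ] [535.91340874 192.26773547  60.        ] [548.35996813 119.22134996  60.        ] 99.66990322685584
key [ 467.28580465 -332.08794614  111.        ] [ 465.78991204 -336.03863935  111.        ]
[array([ 515., -313.,   45.]), array([ 491., -384.,   45.]), array([ 417., -353.,   45.]), array([ 446., -282.,   45.])]
decoy [ 402.92152796 -225.37540903  120.        ] orange [ 568.78077501 -243.31239281  100.        ] red [ 570.56874014 -325.30632181   80.        ]
[[-0.001  0.908  0.419]
 [ 0.002  0.419 -0.908]
 [-1.    -0.    -0.002]]
```

>>> arm_command:
  steps:
    - [0, 0, 0, 0.8]
    - [0, 0, 0, 0.8]
    - [0, 0, 0, 0.8]
    - [0, 0.8, -0.73, 0]
    - [0, 0.8, -0.73, 0]
    - [0, 0.8, -0.73, 0]
    - [0, 0.8, -0.73, 0]
    - [0, 0.8, -0.73, 0]
    - [0, 0.8, -0.73, 0]
  claw: -1
  newtons: 40

```text
clock: 0.85
tool_pos: [371.4, -459.3, 230.9]
orientation: [1.075, 1.29, -1.074]
force: [-0.1, 0.1, -0.1]
finger_gap: 1.001
```

>>> arm_command:
  steps:
    - [0, 0.8, -0.73, 0]
    - [0, 0.8, -0.73, 0]
    - [0, 0.8, -0.73, 0]
    - [0.2, 0.8, -0.73, 0]
    - [0.4, 0.8, -0.73, 0]
    - [0.4, 0.72, -0.71, 0]
    - [0, 0, 0, 0]
    - [0, 0, 0, 0]

```text
clock: 1.52
tool_pos: [467.9, -330.1, 205.4]
orientation: [1.072, 1.293, -1.072]
force: [-0.5, -1.0, 0.8]
finger_gap: 1.0
```

```bash
python3 - <<'E'
from h import *
from scipy.spatial.transform import Rotation as Ro
c=snap('wrist','w1');s=bot.state();print(s['clock'],s['tool_pos'],s['force']);print(Ro.from_rotvec(s['orientation']).as_matrix().round(3))
print(ray(c,c['cx'],c['cy']),c['fovy'],'pred key top',proj(c,[466.5,-333.5,111]))
E
```

```text
1.5667 [ 467.06533009 -332.01897273  205.92097708] [-0.82382407 -0.2053417   0.0023352 ]
[[-0.001  0.983  0.181]
 [ 0.     0.181 -0.983]
 [-1.    -0.001 -0.   ]]
(array([ 547.46262051, -315.13103681,  348.05532943]), array([-0.3093368 , -0.05674742, -0.94925785])) 60.120385974867716 pred key top (np.float64(287.7486900679166), np.float64(217.83323428845827))
```

View pics/w1.png

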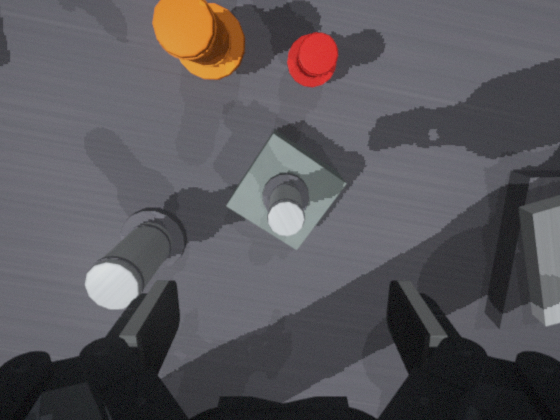

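The wrist view shows the key's top at (286,218), against a prediction of (288,218), so the position is confirmed. Next I descend and grip.

>>> arm_command:
  steps:
    - [0.8, 0, 0.03, 0]
    - [0.8, 0, 0, 0]
    - [0.8, 0, 0, 0]
    - [0.8, 0, 0, 0]
    - [0.8, 0, 0, 0]
    - [0.8, 0, 0, 0]
    - [0.5, 0, 0, 0]
    - [0.33, 0, 0, 0]
    - [0, 0, 0, 0]
    - [0, 0, 0, 0]

```text
clock: 2.4
tool_pos: [467.0, -334.0, 65.8]
orientation: [1.075, 1.289, -1.076]
force: [0.0, -0.2, 0.5]
finger_gap: 0.996
```

>>> arm_command:
  steps:
    - [0, 0, 0, 0]
    - [0, 0, 0, 0]
    - [0, 0, 0, 0]
    - [0, 0, 0, 0]
    - [0, 0, 0, 0]
    - [0, 0, 0, 0]
    - [0, 0, 0, 0]
    - [0, 0, 0, 0]
    - [0, 0, 0, 0]
    - [0, 0, 0, 0]
  claw: 1
  newtons: 50

```text
clock: 3.23
tool_pos: [467.7, -333.0, 66.1]
orientation: [1.074, 1.289, -1.074]
force: [-1.0, 0.6, 5.5]
finger_gap: 0.292
```

>>> arm_command:
  steps:
    - [-0.3, 0, 0, 0]
    - [-0.6, 0, 0, 0]
    - [-0.8, 0, 0, 0]
    - [-0.9, 0, 0, 0]
    - [-0.9, 0, 0, 0]
    - [-0.6, 0, 0, 0]
    - [-0.3, 0, 0, 0]
    - [0, 0, 0, 0]
    - [0, 0, 0, 0]
    - [0, 0, 0, 0]

```text
clock: 4.07
tool_pos: [466.6, -332.3, 174.3]
orientation: [1.075, 1.292, -1.075]
force: [-0.5, -0.6, -2.5]
finger_gap: 0.296
```

>>> arm_command:
  steps:
    - [0, 0.2, -0.45, 0]
    - [0, 0.4, -0.9, 0]
    - [0, 0.4, -0.9, 0]
    - [0, 0.4, -0.9, 0]
    - [0, 0.4, -0.9, 0]
    - [0, 0.4, -0.9, 0]
    - [0, 0.4, -0.9, 0]
    - [0, 0.4, -0.9, 0]
    - [0, 0.4, -0.9, 0]
    - [0, 0.4, -0.9, 0]

```text
clock: 4.9
tool_pos: [521.7, -103.0, 174.6]
orientation: [1.074, 1.292, -1.075]
force: [0.6, 0.4, -3.1]
finger_gap: 0.288
```

>>> arm_command:
  steps:
    - [0, 0.4, -0.9, 0]
    - [0, 0.4, -0.9, 0]
    - [0, 0.4, -0.9, 0]
    - [0, 0.4, -0.9, 0]
    - [0, 0.4, -0.9, 0]
    - [0, 0.4, -0.9, 0]
    - [0, 0.24, -0.64, 0]
    - [0, 0, 0, 0]
    - [0, 0, 0, 0]
    - [0, 0, 0, 0]

```text
clock: 5.73
tool_pos: [559.0, 54.6, 174.8]
orientation: [1.073, 1.291, -1.076]
force: [-0.0, -0.9, -1.9]
finger_gap: 0.29
```

```bash
python3 - <<'E'
from h import *
c=snap('wrist','w2');d=snap('side','s2');s=bot.state();print(s['clock'],s['tool_pos'],s['force'],s['wrist_torque'],s['finger_gap'])
print('pocket pred',proj(c,[559.5,54.8,43]),'slot end',proj(c,[533,198,60]),'pin tip pred side',proj(d,np.array(s['tool_pos'])-[0,0,47]))
I=cv2.imread('pics/s2.png')
out=np.zeros((420,800,3),np.uint8)
out[:]=0
out[:,:400]=cv2.resize(cv2.imread('pics/w2.png'),None,fx=1,fy=1)[:, 80:480]
out[:400,400:]=cv2.resize(I[120:260,200:340],(400,400),interpolation=cv2.INTER_CUBIC)
cv2.imwrite('pics/c2.png',out)
E
```

```text
5.8333 [559.41302371  53.6895831  175.1847329 ] [ 0.77766928 -0.33339857 -2.16925911] [-0.01781905  0.00738548  0.02671674] 0.2922162151242897
pocket pred (np.float64(282.718947659225), np.float64(198.9993221988244)) slot end (np.float64(86.75025561430797), np.float64(205.9106179931738)) pin tip pred side (np.float64(269.10441748876843), np.float64(187.45552465051827))
```

View pics/c2.png

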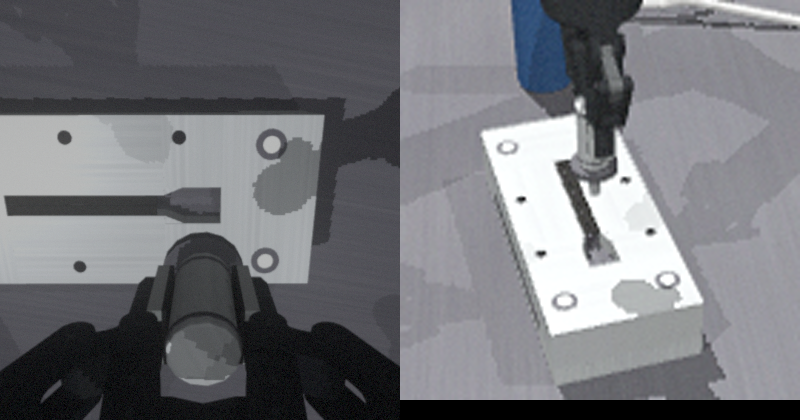

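Wrist view: slot end at (86,205) and pocket around (281,205), both agreeing with the prediction. In the side view the pin tip is at (268,187) against a predicted (269,187), so the key hangs upright and true. Descending.

```bash
python3 - <<'E'
from h import *
c=load('w2'); R=np.array([[.983,-.181],[.181,.983]])
for x,y in [(-14,-80),(14,-80),(-14,-52),(0,80)]: print(x,y,proj(c,[*(R@[x,y]+[547.6,119.7]),60]))
E
```

```text
-14 -80 (np.float64(301.27449524600195), np.float64(223.03730954493625))
14 -80 (np.float64(301.84582722363484), np.float64(187.08586396811214))
-14 -52 (np.float64(264.226009710626), np.float64(223.09491883533423))
0 80 (np.float64(86.28771942643866), np.float64(205.68061073754345))
```

>>> arm_command:
  steps:
    - [0.5, 0, 0, 0]
    - [0.8, 0, 0, 0]
    - [0.8, 0, 0, 0]
    - [0.6, 0, 0, 0]
    - [0.3, 0, 0, 0]
    - [0.1, 0, 0, 0]
    - [0, 0, 0, 0]
    - [0, 0, 0, 0]
    - [0, 0, 0, 0]
    - [0, 0, 0, 0]

```text
clock: 6.67
tool_pos: [560.7, 54.9, 99.0]
orientation: [1.075, 1.288, -1.073]
force: [0.8, 0.4, -2.1]
finger_gap: 0.29
```

>>> arm_command:
  steps:
    - [0.1, 0, 0, 0]
    - [0.1, 0, 0, 0]
    - [0.1, 0, 0, 0]
    - [0.1, 0, 0, 0]
    - [0, 0, 0, 0]
    - [0, 0, 0, 0]
    - [0, 0, 0, 0]

```text
clock: 7.25
tool_pos: [560.1, 54.9, 88.1]
orientation: [1.075, 1.29, -1.074]
force: [-0.2, -0.2, -0.8]
finger_gap: 0.291
```

>>> arm_command:
  steps:
    - [0.06, 0, 0, 0]
    - [0.06, 0, 0, 0]
    - [0.06, 0, 0, 0]
    - [0, 0, 0, 0]
    - [0, 0, 0, 0]
    - [0, 0, 0, 0]
    - [0, 0, 0, 0]

```text
clock: 7.83
tool_pos: [560.1, 54.9, 83.6]
orientation: [1.075, 1.289, -1.074]
force: [-0.5, 0.3, 1.3]
finger_gap: 0.291
```

>>> arm_command:
  steps:
    - [0, 0, -0.1, 0]
    - [0, 0, -0.1, 0]
    - [0, 0, -0.1, 0]
    - [0, 0, -0.1, 0]
    - [0, 0, -0.1, 0]
    - [0, 0, -0.1, 0]
    - [0, 0, -0.1, 0]
    - [0, 0, -0.1, 0]
    - [0, 0, -0.1, 0]
    - [0, 0, -0.1, 0]

```text
clock: 8.67
tool_pos: [555.4, 79.7, 83.6]
orientation: [1.074, 1.29, -1.074]
force: [0.7, -1.3, 0.7]
finger_gap: 0.292
```

>>> arm_command:
  steps:
    - [0, 0, -0.1, 0]
    - [0, 0, -0.1, 0]
    - [0, 0, -0.1, 0]
    - [0, 0, -0.1, 0]
    - [0, 0, -0.1, 0]
    - [0, 0, -0.1, 0]
    - [0, 0, -0.1, 0]
    - [0, 0, -0.1, 0]
    - [0, 0, 0, 0]
    - [0, 0, 0, 0]

```text
clock: 9.5
tool_pos: [551.7, 100.0, 83.6]
orientation: [1.075, 1.291, -1.074]
force: [0.1, 0.3, 0.8]
finger_gap: 0.294
```

```bash
cat > f.py <<'E'
from h import *
F=[];P=[];W=[]
for i in range(4): bot.camera('wrist'); s=bot.state();F.append(s['force']);P.append(s['tool_pos']);W.append(s['wrist_torque'])
R=np.array([[.983,.181],[-.181,.983]]);p=np.mean(P,0)
f=np.mean(F,0);print('plate xy',(R@(p[:2]-[547.6,119.7])).round(1),'z',p[2].round(1),'F plate',(R@f[:2]).round(2),f[2].round(2),np.std(F,0).round(2),'T',np.mean(W,0).round(3),s['clock'])
E
python3 f.py
```

```text
plate xy [  0.5 -20.1] z 83.6 F plate [0.17 1.24] 0.4 [0.34 0.5  0.62] T [0.328 0.06  0.024] 9.7
```

>>> arm_command:
  steps:
    - [0, 0, -0.08, 0]
    - [0, 0, -0.08, 0]
    - [0, 0, -0.08, 0]
    - [0, 0, -0.08, 0]
    - [0, 0, -0.08, 0]
    - [0, 0, -0.08, 0]
    - [0, 0, -0.08, 0]
    - [0, 0, -0.08, 0]
    - [0, 0, 0, 0]
    - [0, 0, 0, 0]

```text
clock: 10.53
tool_pos: [548.8, 115.6, 83.6]
orientation: [1.075, 1.29, -1.074]
force: [0.5, 0.3, 0.7]
finger_gap: 0.292
```

>>> arm_command:
  steps:
    - [0, 0, -0.08, 0]
    - [0, 0, -0.08, 0]
    - [0, 0, 0, 0]
    - [0, 0, 0, 0]
    - [0, 0, 0, 0]
    - [0, 0, 0, 0]

```text
clock: 11.03
tool_pos: [548.2, 119.2, 83.6]
orientation: [1.075, 1.29, -1.074]
force: [-0.5, 0.1, 0.8]
finger_gap: 0.288
```

```bash
python3 f.py
```

```text
plate xy [ 0.5 -0.7] z 83.6 F plate [-0.27 -0.14] 0.46 [0.44 0.58 0.55] T [ 0.115  0.01  -0.009] 11.2333
```

Still pressing (about +0.5 N against −2.1 N when free). I continue in 4 mm moves, smaller than the groove's 5 mm play.

>>> arm_command:
  steps:
    - [0, 0, -0.08, 0]
    - [0, 0, -0.08, 0]
    - [0, 0, 0, 0]
    - [0, 0, 0, 0]
    - [0, 0, 0, 0]
    - [0, 0, 0, 0]

```text
clock: 11.73
tool_pos: [547.5, 122.8, 83.6]
orientation: [1.075, 1.29, -1.074]
force: [-0.3, -1.2, 0.4]
finger_gap: 0.29
```

>>> arm_command:
  steps:
    - [0, 0, -0.08, 0]
    - [0, 0, -0.08, 0]
    - [0, 0, 0, 0]
    - [0, 0, 0, 0]
    - [0, 0, 0, 0]
    - [0, 0, 0, 0]

```text
clock: 12.23
tool_pos: [546.7, 127.1, 83.6]
orientation: [1.075, 1.29, -1.074]
force: [-0.3, -0.6, 0.8]
finger_gap: 0.288
```

>>> arm_command:
  steps:
    - [0, 0, -0.08, 0]
    - [0, 0, -0.08, 0]
    - [0, 0, 0, 0]
    - [0, 0, 0, 0]
    - [0, 0, 0, 0]
    - [0, 0, 0, 0]

```text
clock: 12.73
tool_pos: [546.0, 130.9, 83.6]
orientation: [1.075, 1.29, -1.074]
force: [0.2, 0.1, 0.4]
finger_gap: 0.292
```

>>> arm_command:
  steps:
    - [0, 0, -0.08, 0]
    - [0, 0, -0.08, 0]
    - [0, 0, 0, 0]
    - [0, 0, 0, 0]
    - [0, 0, 0, 0]
    - [0, 0, 0, 0]

```text
clock: 13.23
tool_pos: [545.3, 134.8, 83.6]
orientation: [1.075, 1.29, -1.074]
force: [-0.1, 0.7, 0.9]
finger_gap: 0.291
```

>>> arm_command:
  steps:
    - [0, 0, -0.08, 0]
    - [0, 0, -0.08, 0]
    - [0, 0, 0, 0]
    - [0, 0, 0, 0]
    - [0, 0, 0, 0]
    - [0, 0, 0, 0]

```text
clock: 13.73
tool_pos: [544.6, 138.8, 83.6]
orientation: [1.075, 1.29, -1.074]
force: [0.5, 0.1, -0.3]
finger_gap: 0.294
```

```bash
python3 f.py
```

```text
plate xy [ 0.5 19.3] z 83.6 F plate [-0.11 -0.33] 0.7 [0.17 0.46 0.2 ] T [-0.005  0.013  0.008] 13.9333
```

Still pressing.

>>> arm_command:
  steps:
    - [0, 0, -0.08, 0]
    - [0, 0, -0.08, 0]
    - [0, 0, 0, 0]
    - [0, 0, 0, 0]
    - [0, 0, 0, 0]
    - [0, 0, 0, 0]

```text
clock: 14.43
tool_pos: [543.9, 142.6, 83.6]
orientation: [1.075, 1.29, -1.074]
force: [0.3, -0.6, 0.8]
finger_gap: 0.293
```

>>> arm_command:
  steps:
    - [0, 0, -0.08, 0]
    - [0, 0, -0.08, 0]
    - [0, 0, 0, 0]
    - [0, 0, 0, 0]
    - [0, 0, 0, 0]
    - [0, 0, 0, 0]

```text
clock: 14.93
tool_pos: [543.1, 146.7, 83.6]
orientation: [1.075, 1.29, -1.074]
force: [0.1, -0.4, 0.3]
finger_gap: 0.289
```

>>> arm_command:
  steps:
    - [0, 0, -0.08, 0]
    - [0, 0, -0.08, 0]
    - [0, 0, 0, 0]
    - [0, 0, 0, 0]
    - [0, 0, 0, 0]
    - [0, 0, 0, 0]

```text
clock: 15.43
tool_pos: [542.0, 151.8, 83.3]
orientation: [1.075, 1.291, -1.073]
force: [-0.8, 3.5, -2.8]
finger_gap: 0.292
```

Fz fell to −2.8 N, so the pin has dropped. Checking.

```bash
python3 f.py
```

```text
plate xy [ 0.4 32.5] z 83.3 F plate [-0.2   4.88] -3.24 [0.03 0.43 0.18] T [ 1.321  0.122 -0.015] 15.6333
```

The pin is out, but +4.9 N in y means the groove's near wall is pushing it forward. I ease 1.2 mm forward to relieve that.

>>> arm_command:
  steps:
    - [0, 0, -0.025, 0]
    - [0, 0, -0.025, 0]
    - [0, 0, 0, 0]
    - [0, 0, 0, 0]
    - [0, 0, 0, 0]

```text
clock: 16.05
tool_pos: [542.1, 151.8, 83.4]
orientation: [1.074, 1.29, -1.075]
force: [-0.7, 4.9, -5.0]
finger_gap: 0.286
```

```bash
python3 f.py
```

```text
plate xy [ 0.4 32.5] z 83.5 F plate [0.7  4.97] -4.72 [0.46 0.38 0.13] T [1.327 0.085 0.002] 16.25
```

```bash
python3 - <<'E'
from h import *
d=snap('side','s3');s=bot.state();print(s['clock'],s['tool_pos'],s['force'])
w=snap('wrist','w3')
p=np.array(s['tool_pos']);print(proj(d,p+[0,0,-21]),proj(d,p+[0,0,45]))
print('hole proj',[np.round(proj(d,q),1) for q in ([536,152,60],[542,151,60])])
I=cv2.imread('pics/s3.png');J=cv2.imread('pics/w3.png')
out=np.zeros((400,800,3),np.uint8)
out[:,:400]=cv2.resize(I[130:230,215:315],(400,400),interpolation=cv2.INTER_CUBIC)
out[:,400:]=cv2.resize(J[150:400,160:410],(400,400))
cv2.imwrite('pics/c3.png',out)
E
```

```text
16.3 [542.06464676 151.71815643  83.48151967] [-0.60309059  5.28188002 -4.91386997]
(np.float64(260.23908957139514), np.float64(185.08626622559888)) (np.float64(259.1001107058659), np.float64(164.52259083527886))
hole proj [array([258. , 185.9]), array([260.3, 186. ])]
```

View pics/c3.png

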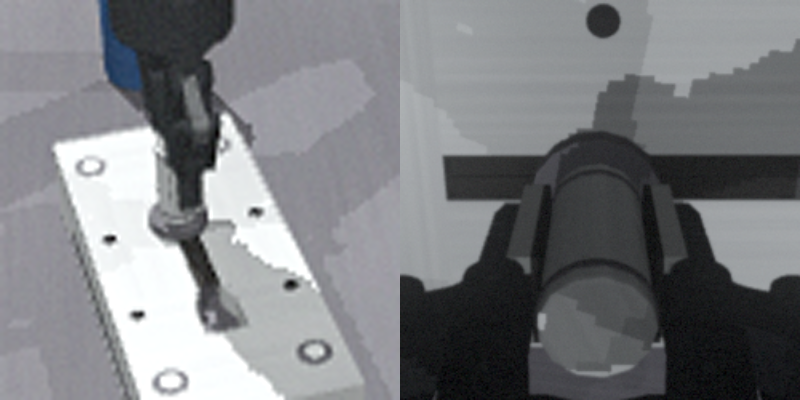

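The picture shows the key upright over the slot with its collar just above the plate at about (259,185). One more 1 mm probe forward to see how the side force responds.

>>> arm_command:
  steps:
    - [0, 0, -0.02, 0]
    - [0, 0, -0.02, 0]
    - [0, 0, 0, 0]
    - [0, 0, 0, 0]
    - [0, 0, 0, 0]

```text
clock: 16.77
tool_pos: [542.1, 152.0, 83.6]
orientation: [1.074, 1.289, -1.075]
force: [-0.3, 2.6, -3.9]
finger_gap: 0.291
```

```bash
python3 f.py
```

```text
plate xy [ 0.4 32.8] z 83.6 F plate [-0.18  2.53] -3.47 [0.53 0.37 0.35] T [0.603 0.091 0.004] 16.9667
```

The force is easing (5 → 2.5 N), so it was the near wall. 1.5 mm more.

>>> arm_command:
  steps:
    - [0, 0, -0.03, 0]
    - [0, 0, -0.03, 0]
    - [0, 0, 0, 0]
    - [0, 0, 0, 0]
    - [0, 0, 0, 0]

```text
clock: 17.38
tool_pos: [542.0, 153.5, 83.7]
orientation: [1.075, 1.289, -1.075]
force: [0.3, 0.3, -3.2]
finger_gap: 0.29
```

```bash
python3 f.py
```

```text
plate xy [ 0.6 34.5] z 83.6 F plate [ 0.38 -0.27] -2.83 [0.35 0.16 0.2 ] T [-0.011 -0.003  0.001] 17.5833
```

Free on all sides (0 N laterally, only the key's weight left). Lowering the collar onto the plate.

>>> arm_command:
  steps:
    - [0.04, 0, 0, 0]
    - [0.04, 0, 0, 0]
    - [0.04, 0, 0, 0]
    - [0, 0, 0, 0]
    - [0, 0, 0, 0]
    - [0, 0, 0, 0]

```text
clock: 18.08
tool_pos: [541.8, 154.0, 81.1]
orientation: [1.075, 1.29, -1.074]
force: [-2.6, 1.1, 5.2]
finger_gap: 0.294
```

```bash
python3 f.py
```

```text
plate xy [ 0.5 34.7] z 81.1 F plate [-2.34  0.27] 4.97 [0.13 0.22 0.44] T [-0.119  0.363  0.003] 18.2833
```

The collar bears on the plate (+5 N). Release and rise.

>>> arm_command:
  steps:
    - [0, 0, 0, 0]
    - [0, 0, 0, 0]
    - [0, 0, 0, 0]
    - [0, 0, 0, 0]
    - [0, 0, 0, 0]
    - [0, 0, 0, 0]
    - [0, 0, 0, 0]
    - [0, 0, 0, 0]
    - [0, 0, 0, 0]
    - [0, 0, 0, 0]
  claw: -1

```text
clock: 19.12
tool_pos: [541.8, 154.0, 80.6]
orientation: [1.075, 1.29, -1.074]
force: [0.7, 0.0, -0.0]
finger_gap: 1.0
```

>>> arm_command:
  steps:
    - [-0.3, 0, 0, 0]
    - [-0.6, 0, 0, 0]
    - [-0.8, 0, 0, 0]
    - [-0.8, 0, 0, 0]
    - [-0.8, 0, 0, 0]
    - [-0.8, 0, 0, 0]
    - [-0.5, 0, 0, 0]
    - [-0.2, 0, 0, 0]
    - [0, 0, 0, 0]
    - [0, 0, 0, 0]

```text
clock: 19.95
tool_pos: [541.5, 154.0, 200.4]
orientation: [1.074, 1.29, -1.075]
force: [-0.2, 0.2, 0.5]
finger_gap: 1.002
```

```bash
python3 - <<'E'
from h import *
d=snap('side','s4');w=snap('wrist','w4');s=bot.state();print(s['clock'],s['tool_pos'],s['force'],s['finger_gap'])
R=np.array([[.983,-.181],[.181,.983]]);q=R@[0.4,34.5]+[547.6,119.7]
for c,n in((d,'side'),(w,'wrist')): print(n,'top pred',np.round(proj(c,[*q,126]),1),'if 9mm up',np.round(proj(c,[*q,135]),1),'collar ctr top',np.round(proj(c,[*q,68]),1))
I=cv2.imread('pics/s4.png');J=cv2.imread('pics/w4.png')
out=np.zeros((400,800,3),np.uint8)
out[:,:400]=cv2.resize(I[130:230,215:315],(400,400),interpolation=cv2.INTER_CUBIC)
out[:,400:]=cv2.resize(J[100:350,160:410],(400,400))
cv2.imwrite('pics/c4.png',out)
E
```

```text
20.05 [541.03857214 153.80564001 199.60482816] [ 0.11370668  0.43215217 -0.35937722] 0.9994272454773523
side top pred [259.  164.9] if 9mm up [258.8 162. ] collar ctr top [260. 183.]
wrist top pred [283.4 224.6] if 9mm up [283.5 229.7] collar ctr top [283.2 199. ]
```

View pics/c4.png

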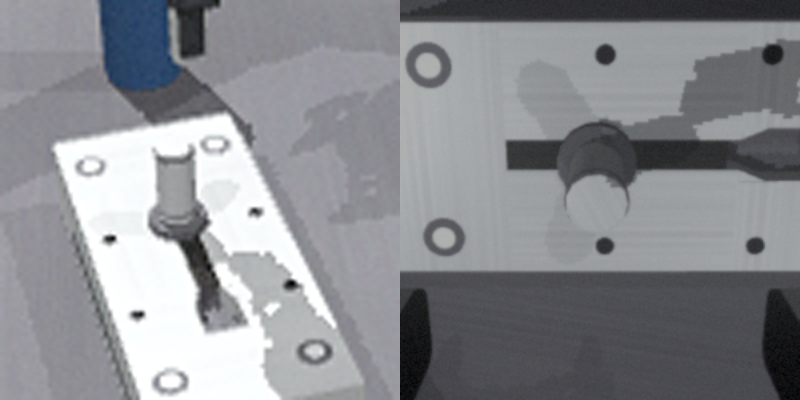

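Key stands upright with its collar flat on the plate: its top is at wrist (283,227) against a predicted (283,225), and at side (259,167) against a predicted (259,165). Handing in.

```bash
python3 -c "
from cell import bot
print(bot.job_done())"
```

```text
the job is handed in; nothing more can be done
None
```

The key is standing in the cross groove with its collar down on the plate. I handed the job in at about 20 s of the 50 s allowed; no verdict is reported.

- **What I did:** I lifted the small silver key from its stand, let its pin down into the pocket with about 2.5 N of spring force, and dragged it along the slot. The last stretch was in 4 mm moves.
- **Finding the groove:** The pin dropped at about y = +31 mm in the plate's frame, when the vertical force fell from about +0.5 N to −2.8 N (key hanging free: −2.1 N). The groove's near wall then pushed on the pin with about 5 N. I eased forward about 4 mm until the side force was zero, lowered until the collar bore on the plate at about 5 N, released and rose.
- **Last checks:** The gripper is fully open and about 120 mm higher, with no force left on it. The key looks upright.
- **Disagreement:** In the wrist view the key's top is about 2 px off the position expected with the collar down, on the high side. In the side view it is about 2 px off on the low side. I took this as measuring error.
- **Not checked:** The pin's depth is only inferred from forces and heights, since the lips hide it. The bush, eyebolt and spray were not re-measured, but the arm never went near them at their height.

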